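# Change gouges: fetch the fishtail from the chest drawer and put the straight gouge away

## Robot

A 7-joint arm with a two-finger parallel gripper is mounted at the origin on the work surface. World frame = base frame: x ahead of the robot, y to its left, z up, the work surface at z = 0. Lengths are in m, angles in rad, forces in N, time in s.
With the tool pointing down it reaches from about 0.425 to 0.875 m from the base axis. Payload 8.4 kg.
Tool frame: the origin (TCP) lies at the centre of the arm's flange, where the gripper is bolted on; the fingertips stand 173 mm ahead of it and the grasp point (between the pads) lies 155 mm ahead of it; z points along the fingers, y is the line along which they close (so a half turn about z gives the same grasp; the last joint's range is limited). The gripper opens to 85 mm and grips with 20 to 120 N. Pads are 22 mm wide; open, the fingers measure 114 mm over their backs; the gripper's body (76 mm by 85 mm) begins 54 mm behind the grasp point. The pads swing forward as they close: fully open they stand 13 mm farther back than shut.
Start: joints at [1.043, 0.333, 0.04, 1.465, -0.013, 1.343, -0.059], TCP at [0.27, -0.591, 0.405] pointing down, gripper open.
Joint ranges: [-2.58, 2.58], [-0.38, 2.09], [-1.3, 1.39], [0.25, 2.4], [-1.5, 4.64], [0.08, 2.09], [-2.65, 2.65]. Speed limits (rad/s): [2.22, 2.22, 2.79, 2.79, 3.14, 3.14, 3.14].

## Interface

Orientations are given as a rotation vector (axis times angle).
In Python, from cell import r gives the robot as it stands.
- The arm moves only by the tool jog_arm, never from a script. Its argument "deltas" is a list of rows, each a list of 4 numbers: the shift along the tool's x, y, z in units of 30 mm (1.0 is 30 mm), then the turn about the tool's z in rad. A call has 1 to 12 rows; each row is the pose to reach, as a shift and turn from the pose commanded when the call began, along the tool's axes at that moment; what a row does not reach only later rows make up. A row lasts 1/12 s, in which the tool goes at most 41.7 mm and 7.16 degrees, less where a joint would pass 70% of its speed; a pose out of reach is approached as far as the arm can. A call with a gripper value outside its range is refused whole. "claw" is the closure in counts, from 0 (fully open) to 255 (shut), set as the call begins (left out, the last holds). The fingers move at their own pace and stop on an object; "newtons" is the grip in N (left out, the last holds). Time passes only in rows, so rows that repeat a pose let the fingers close. It gives the time, the measured TCP pose, the force, the opening and the grip force at its end, in the units of the state.
- r.read_state(): the state, without advancing time (a new reading comes with each control period).
- r.capture(name): name is "scene" or "top" or "wrist"; returns (picture, depth): 400x640x3 uint8, red, green, blue; 400x640 float32, m along the optical axis (not along the pixel's ray), 0 where there is no reading.
- r.camera_info(name): a dict with "vertical_fov" (degrees; the focal length in pixels is half the picture's height over the tangent of half this angle, whatever the lens; pixels are square), "cx", "cy" (the principal point, pixels), "world_from_camera" (4x4, takes a point from camera to world coordinates). Camera axes: x right, y down, z forward; pixel columns grow to the right and rows downward; lengths in m; the calibration is good to about 2 mm. The wrist camera is an equidistant fisheye: a pixel r from the principal point sees the ray r / f radians off the axis. A picture is of the moment at which its call begins: read the wrist's pose just before it. camera_info takes no time and is no camera call; for the wrist camera it gives the pose at the moment of the call.
- r.finish_job(): hands the job in; it is judged then, once.
The state is a dict: "clock": time; "joint_pos": joint angles; "qd": joint speeds; "effort": joint torques, N m; "tool_pos": TCP position; "ee_rot": TCP orientation; "ft_force": force on the tool from outside, world axes, zero at the start; "ft_torque": the same for the moment, N m; "opening": finger opening in m; "finger_force": force on a finger pad.
Only numpy, scipy, OpenCV 4.12 (cv2) and the standard library are available. Lean on these libraries where they do the work, as an engineer would, in place of code of your own. Each camera call takes 0.05 s, during which the arm holds its last target. There are 200 camera calls.

## Task

Change gouges for the carver: pull the top drawer of the bench chest open by its handle, take out the fishtail gouge and lay it in the free notch of the tool rest. Then put the straight gouge from the rest into the empty notch in the drawer and push the drawer fully shut. Lay the tools down rather than dropping them, each bedded level across both battens with its blade pointing the same way as its neighbours', and leave everything else where it is.

Things in the scene. Friction and masses are not known exactly. Their poses are not given: they have to be found in the camera images.
- chest_drawer (a joint): how far the top drawer is pulled out: 0 shut (front flush with the chest), 0.175 m at its stop. It slides along the chest's -x, needs about 2 N plus light damping and stays where it is left. At 0.175 the rear notch lies 66 mm in front of the chest
- chest_lower (a joint): how far the lower drawer of the chest is pulled out; 0 shut. It is not needed
- chest_drawer_handle (a point): middle of the top drawer's handle on the brown wooden bench chest (two drawers, 270 mm deep, 320 wide, 155 high, fixed; it faces its own -x, y runs along its front, z up; axes here are the chest's). A brass bar 11 mm thick, 100 long, along y, its axis 36 mm before the chest's front and 25 mm below its top; posts 45 mm to each side. It moves with the drawer
- drawer_notch0 (a point): front notch of the two in the top drawer, where the grip point of a bedded tool comes to be; moves with the drawer; axes as the chest's. Tools lie along y, blades to -y, handles level across two 12 mm battens that run along x, 44 mm each way along y; round lands 13 mm high beside each notch, 3 mm play each side. 24 mm above the drawer's floor, 28 below the chest's top, 39 behind the drawer's front
- drawer_notch1 (a point): rear notch of the two in the top drawer, 56 mm behind the front one; otherwise as that. At the start the fishtail gouge lies in one of them and the flat chisel in the other
- rest: wooden tool rest on the bench, fixed: a board 206 mm (x) by 124 mm (y), 8 mm thick, with two notched battens on it. Origin: centre of its underside
- rest_notch1 (a point): middle notch of three in the tool rest, free at the start: where a bedded tool's grip point comes to be, 32 mm above the bench. Axes as the rest's; the others are 56 mm before and behind along x and hold straight gouge and knife, either way round. Tools lie along y, blades to -y, across two 12 mm battens 44 mm each way along y; round lands 13 mm high, 3 mm play each side
- fishtail_grip (a point): the fishtail gouge to be fetched, 230 mm long, 0.15 kg: octagonal wooden handle 24 mm across, 125 mm long, brass ferrule, thin blade fanning out to about 30 mm. It starts in either notch of the drawer. Point: on the handle's axis near the centre of mass, 70 mm from the butt; grip here, fingers closing along x. y runs from blade to butt, z up
- fishtail_tip (a point): middle of the fishtail's cutting edge, 155 mm from its grip point along -y
- gouge_grip (a point): the straight gouge to be put away, 230 mm long, 0.15 kg, its handle as the fishtail's, its blade a parallel trough 15 mm wide. It starts in an outer notch of the rest. Point: on the handle's axis near the centre of mass, 70 mm from the butt; grip here, fingers closing along x. y runs from blade to butt, z up
- gouge_tip (a point): middle of the straight gouge's cutting edge, 155 mm from its grip point along -y
- chisel_grip (a point): flat chisel with the same handle, 230 mm long, blade 12 mm wide; it stays in the drawer. Point and axes as on the gouges
- knife_grip (a point): carving knife that stays on the rest: the same handle in a darker wood, its blade only 55 mm long. Point and axes as on the gouges
- fishtail: the fishtail gouge; origin on the underside of its handle, 12 mm below its grip point
- gouge: the straight gouge; origin on the underside of its handle, 12 mm below its grip point
- mallet: round wooden carver's mallet standing on its head, 96 mm across, 250 mm high; origin at the centre of its foot
- stone: grey slip stone lying flat, 110 x 45 x 14 mm; origin: centre of its underside
- pencil: red pencil, 180 mm long, 7 mm thick, lying along its x
- mug: white mug, 80 mm across, 90 mm high; origin: centre of its underside
- offcut: pale wooden offcut, 85 x 55 x 30 mm; origin: centre of its underside
- square: try square lying flat, about 175 x 100 x 18 mm
- glue: white glue bottle, 60 mm across, 170 mm high; origin: centre of its underside

How it is judged:
By the outcome, as a careful person would: the job done as asked, in the order asked, and still so for the second after the job is handed in, with the robot touching nothing.
It also fails if it takes over 72 s, if anything falls off the work surface, if the arm or the gripper's body presses on something with over 40 N, if the wrist force passes 120 N, or if a joint passes its speed limit or range.

## Working session

There is one attempt and no reset: what is moved stays moved. The work goes in short steps, Python scripts to look and compute and a tool call to move; the robot and the scene stay as the last step left them, time stands still between calls to the robot, and variables do not carry over. Pictures are saved under pics/ and viewed, at most 10 in all, crops included, and the job is handed in when it is done.

Besides the shell and the picture viewer there is one more tool, called after "Request:" as name(argument=value, ...) on one line, values as JSON. jog_arm: Moves the arm, as the interface text tells. Its arguments: {"type":"object","properties":{"deltas":{"type":"array","items":{"type":"array","items":{"type":"number"}}},"claw":{"type":"number"},"newtons":{"type":"number"}},"required":["deltas"]}

```bash
ls; mkdir -p pics; cat > h.py <<'E'
import numpy as np,cv2
from cell import r
from scipy.spatial.transform import Rotation as R
def grab(name):
    info=r.camera_info(name); p,d=r.capture(name)
    np.savez('pics/'+name+'.npz',p=p,d=d,T=np.array(info['world_from_camera']),cx=info['cx'],cy=info['cy'],f=200/np.tan(np.radians(info['vertical_fov']/2)))
    return p
def load(name): return np.load('pics/'+name+'.npz')
def cloud(L,fish=False):
    d=L['d'];v,u=np.mgrid[:400,:640];x=(u-L['cx'])/L['f'];y=(v-L['cy'])/L['f']
    if fish:
        rr=np.hypot(x,y)+1e-9;k=np.tan(rr)/rr;x=x*k;y=y*k
    P=np.stack([x*d,y*d,d],-1)
    return P@L['T'][:3,:3].T+L['T'][:3,3]
E
python3 - <<'E'
from h import *
s=r.read_state();print({k:np.round(v,3) for k,v in s.items()})
a=grab('scene');b=grab('top')
for n in('scene','top'):
    L=load(n);print(n,np.round(L['T'],3),L['f'],L['cx'],L['cy'])
cv2.imwrite('pics/scene1.png',a[:,:,::-1]);cv2.imwrite('pics/top1.png',cv2.resize(b,(800,500),interpolation=cv2.INTER_CUBIC)[:,:,::-1])
E
```

```text
pics
{'clock': np.float64(0.0), 'joint_pos': array([ 1.043,  0.334,  0.04 ,  1.466, -0.013,  1.343, -0.058]), 'qd': array([-0.   ,  0.   ,  0.001,  0.   ,  0.001, -0.   , -0.001]), 'effort': array([ 1.0000e-03, -6.5856e+01,  1.3650e+00, -4.0555e+01,  1.7000e-02,
        1.3000e-02, -0.0000e+00]), 'tool_pos': array([ 0.27 , -0.591,  0.404]), 'ee_rot': array([-3.068e+00, -6.680e-01,  1.000e-03]), 'ft_force': array([-0.121, -0.23 , -0.579]), 'ft_torque': array([ 0.055,  0.026, -0.029]), 'finger_force': np.float64(0.0), 'opening': np.float64(0.085)}
scene [[ 0.677  0.553 -0.485  1.346]
 [ 0.735 -0.494  0.464 -0.854]
 [ 0.017 -0.671 -0.741  1.33 ]
 [ 0.     0.     0.     1.   ]] 462.34814844250104 319.89243109067974 199.5243095326343
top [[-0.004 -0.984  0.179  0.216]
 [-1.     0.002 -0.009 -0.064]
 [ 0.008 -0.179 -0.984  1.957]
 [ 0.     0.     0.     1.   ]] 483.4917245082394 322.70279487046037 199.47340049927354
```

View pics/scene1.png

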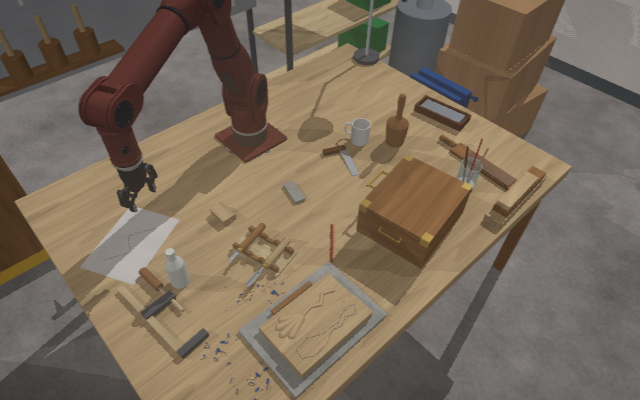

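View pics/top1.png

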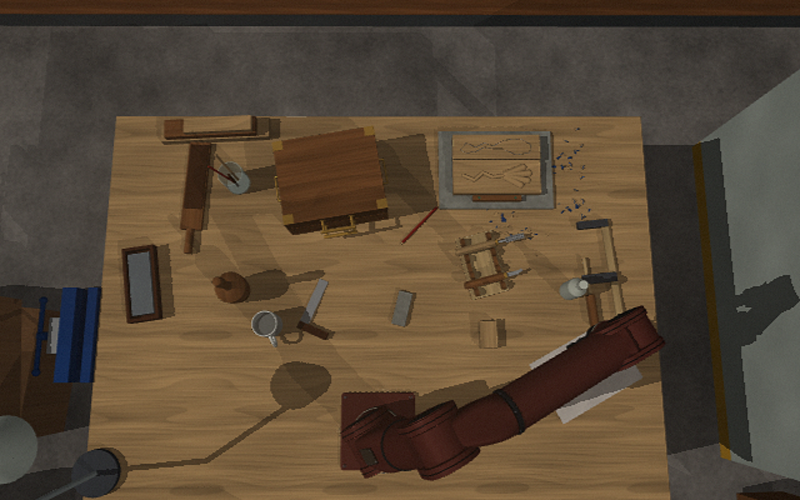

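The scene shows the chest (top about (330,178) in the enlarged top view) with its front toward the robot. The rest is at (485,265): the pale-handled gouge is in the far notch (y≈243), the dark-handled knife in the near one (y≈280), and both blades point right (-y).

```bash
python3 - <<'E'
from h import *
for n in('top','scene'):
    L=load(n);P=cloud(L);z=P[...,2]
    # chest top
    for name,lo,hi,box in(('chesttop',.145,.165,(.4,1.1,-.1,.5)),('rest',.012,.08,(.35,.7,-.5,-.2)),('board',.004,.012,(.35,.7,-.5,-.2))):
        m=(z>lo)&(z<hi)&(P[...,0]>box[0])&(P[...,0]<box[1])&(P[...,1]>box[2])&(P[...,1]<box[3])&(L['d']>0)
        k,lab,st,_=cv2.connectedComponentsWithStats(m.astype(np.uint8))
        for i in range(1,k):
            if st[i,4]<60: continue
            Q=P[lab==i];rc=cv2.minAreaRect((Q[:,:2]*1000).astype(np.float32))
            print(n,name,st[i],np.round(rc[0]),np.round(rc[1]),round(rc[2],1),'z',np.round(np.percentile(Q[:,2],[5,50,95]),3))
L=load('top');P=cloud(L)
c=cv2.resize(L['p'][170:250,340:460],(800,533),interpolation=cv2.INTER_CUBIC);cv2.imwrite('pics/restcrop.png',c[:,:,::-1])
# table plane check
print(np.median(P[220:300,200:300,2]))
E
```

```text
top chesttop [ 217  101   93   80 5394] [781. 151.] [276. 322.] 9.7 z [0.149 0.156 0.163]
top rest [364 185  56  55 966] [ 528. -374.] [207. 232.] 13.5 z [0.013 0.035 0.049]
top board [371 186  19  10  73] [ 607. -317.] [31. 71.] 13.4 z [0.005 0.008 0.011]
top board [375 200  23  23 201] [ 525. -338.] [85. 75.] 15.6 z [0.005 0.008 0.012]
top board [356 206  21  19  82] [ 515. -264.] [103.  49.] 57.8 z [0.005 0.007 0.011]
top board [382 226  18  13  82] [ 437. -360.] [41. 70.] 12.8 z [0.004 0.009 0.012]
scene chesttop [ 359  154  113   91 5384] [783. 148.] [271. 330.] 10.0 z [0.15  0.155 0.159]
scene rest [ 228  223   66   65 1109] [ 532. -375.] [198. 227.] 11.8 z [0.015 0.034 0.046]
scene board [236 230  15  14  67] [ 428. -354.] [25. 67.] 17.0 z [0.005 0.008 0.011]
scene board [245 235  32  24 304] [ 509. -335.] [84. 73.] 13.1 z [0.005 0.008 0.011]
scene board [263 250  34  27 277] [ 607. -317.] [ 63. 134.] 8.3 z [0.005 0.008 0.011]
scene board [236 253  26  16  84] [ 525. -397.] [100.  21.] 16.5 z [0.005 0.008 0.011]
0.002073980713596213
```

View pics/restcrop.png

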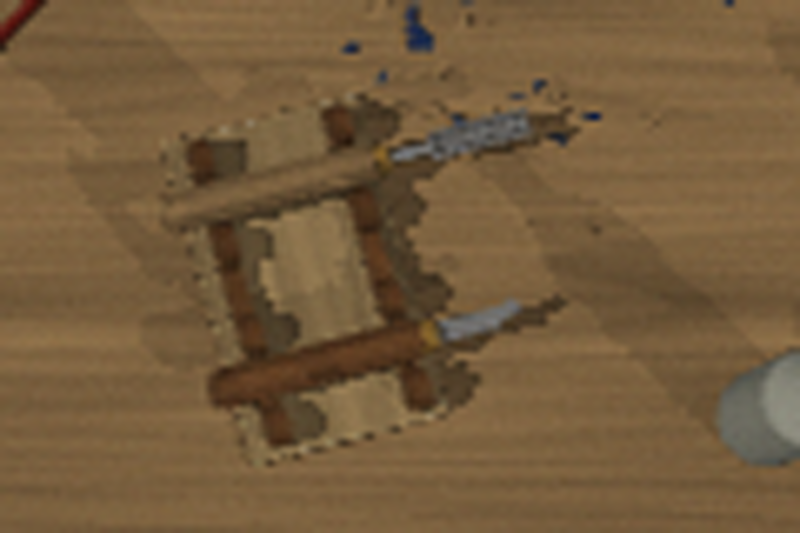

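The rest crop shows the gouge across the far notches, from (165,210) to (530,125). The knife lies from (215,385) to (520,305). The middle notch is free, and the rest and tools are yawed about 13°. The chest yaw is about 10°, its centre is (0.782, 0.150), and the handle should be near (0.614, 0.120, 0.130).

```bash
cat >> h.py <<'E'
def state():
    s=r.read_state();M=R.from_rotvec(s['ee_rot']).as_matrix()
    g=s['tool_pos']+.155*M[:,2];yaw=np.degrees(np.arctan2(M[1,0],M[0,0]))
    print('t%.2f grasp'%s['clock'],np.round(g,4),'yaw %.2f tilt %.3f'%(yaw,np.degrees(np.arccos(-M[2,2]))),'F',np.round(s['ft_force'],1),'open %.4f ff %.1f'%(s['opening'],s['finger_force']),'q',np.round(s['joint_pos'],2))
    return g,M,yaw
def to(g,yaw,lab=''):
    g0,M,y0=state();d=M.T@(np.array(g)-g0)/.03
    print(lab,'units',np.round(d,2),'turn',round(-np.radians((yaw-y0+180)%360-180),3),'rows',round(np.linalg.norm(d)*.03/.0417,1))
E
python3 - <<'E'
from h import *
to((.6136,.1203,.25),100)
E
```

```text
t0.10 grasp [ 0.27   -0.5908  0.2489] yaw 24.56 tilt 0.083 F [-0.6  0.2  0.8] open 0.0853 ff 0.0 q [ 1.04  0.33  0.04  1.47 -0.01  1.34 -0.06]
 units [ 2.027e+01 -1.680e+01 -1.000e-02] turn -1.317 rows 18.9
```

Request:
jog_arm(deltas=[[0.6,-0.5,0,-0.06],[1.6,-1.3,0,-0.18],[2.6,-2.15,0,-0.3],[3.6,-3.0,0,-0.42],[4.6,-3.8,0,-0.54],[5.6,-4.6,0,-0.66],[6.6,-5.45,0,-0.78],[7.6,-6.3,0,-0.9],[8.6,-7.1,0,-1.0],[9.6,-7.9,0,-1.1],[10.6,-8.75,0,-1.2],[11.4,-9.4,0,-1.3]], claw=165, newtons=40)

```text
clock: 1.1
tool_pos: [0.4648, -0.1893, 0.4047]
ee_rot: [-2.031, -2.397, -0.001]
ft_force: [0.4, 0.5, 0.8]
opening: 0.0302
finger_force: 0.0
```

```bash
python3 - <<'E'
from h import *
to((.6136,.1203,.25),100)
E
```

```text
t1.10 grasp [ 0.4648 -0.1892  0.2497] yaw 99.45 tilt 0.028 F [0.4 0.5 0.8] open 0.0302 ff 0.0 q [ 0.67  0.05 -0.39  1.8   0.02  1.29  0.45]
 units [ 9.36  6.59 -0.01] turn -0.01 rows 8.2
```

Request:
jog_arm(deltas=[[0.9,0.6,0,-0.01],[1.9,1.3,0,-0.01],[3.0,2.1,0,-0.01],[4.1,2.9,0,-0.01],[5.2,3.65,0,-0.01],[6.3,4.4,0,-0.01],[7.4,5.2,0,-0.01],[8.4,5.9,0,-0.01],[9.1,6.4,0,-0.01],[9.36,6.59,0,-0.01],[9.36,6.59,0,-0.01]])

```text
clock: 2.02
tool_pos: [0.6152, 0.1187, 0.4039]
ee_rot: [-2.021, -2.402, -0.001]
ft_force: [-0.1, 0.1, 1.0]
opening: 0.0304
finger_force: 0.0
```

```bash
python3 - <<'E'
from h import *
state();b=grab('wrist');cv2.imwrite('pics/w1.png',b[:,:,::-1])
L=load('wrist');P=cloud(L,True);print(np.round(L['T'],3),L['f'])
a=np.radians(10);X=np.array([np.cos(a),np.sin(a)]);Y=np.array([-X[1],X[0]])
D=P[...,:2]-[.7825,.149];u=D@X;v=D@Y;z=P[...,2]
m=(L['d']>0)&(abs(z-.155)<.008)&(abs(v)<.2)&(u>-.2)&(u<.2)
Q=P[m];rc=cv2.minAreaRect((Q[:,:2]*1000).astype(np.float32));print('top',rc,np.median(Q[:,2]))
m=(L['d']>0)&(z>.12)&(z<.145)&(abs(v)<.1)&(u>-.2)&(u<-.15)
Q=P[m];print(len(Q),np.percentile(u[m],[2,25,50,75,98]),np.percentile(v[m],[2,50,98]),np.percentile(z[m],[50,95]),Q[:,:2].mean(0))
w=u[m];q=v[m];print(np.polyfit(q,w,1))
E
```

```text
t2.02 grasp [0.615  0.119  0.2489] yaw 99.86 tilt 0.122 F [-0.1  0.1  1. ] open 0.0304 ff 0.0 q [ 0.21  0.35 -0.6   1.5   0.2   1.36 -0.24]
[[ 0.985  0.163  0.055  0.6  ]
 [ 0.172 -0.932 -0.32   0.202]
 [-0.001  0.324 -0.946  0.373]
 [ 0.     0.     0.     1.   ]] 309.70691628693146
top ((781.5964965820312, 151.0629119873047), (271.80230712890625, 323.05120849609375), 9.911211967468262) 0.15479207061764058
2021 [-0.17670109 -0.17374001 -0.17065065 -0.16677144 -0.15160701] [-0.04697458  0.0097198   0.05482064] [0.13425141 0.13581223] [0.61504114 0.12642638]
[-0.00019497 -0.16883332]
```

View pics/w1.png

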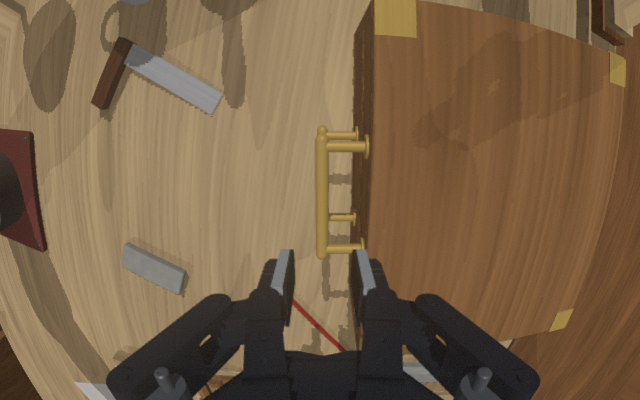

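The wrist view shows the brass bar at column 322, rows 130–255, with the fingers straddling that line. The chest fit gives centre (0.7816, 0.1511), yaw 9.9°, top z 0.155. That agrees with the handle axis at u = -0.171.

```bash
cat >> h.py <<'E'
cc=np.array([.7816,.1511]);cy=np.radians(9.95)
def ch(u,v,z):
    return (cc[0]+u*np.cos(cy)-v*np.sin(cy),cc[1]+u*np.sin(cy)+v*np.cos(cy),z)
E
python3 - <<'E'
from h import *
to(ch(-.171,0,.130),99.95)
E
```

```text
t2.07 grasp [0.6149 0.1165 0.249 ] yaw 99.72 tilt 0.078 F [ 0.  -0.9 -0.5] open 0.0304 ff 0.0 q [ 0.21  0.35 -0.6   1.5   0.2   1.36 -0.23]
 units [ 0.17 -0.02  3.97] turn -0.004 rows 2.9
```

Request:
jog_arm(deltas=[[0.1,0,0.5,0],[0.1,0,1.1,0],[0.1,0,1.7,0],[0.1,0,2.3,0],[0.1,0,2.8,0],[0.1,0,3.3,0],[0.1,0,3.7,0],[0.1,0,3.95,0],[0.1,0,3.95,0],[0.1,0,3.95,0]])

```text
clock: 2.9
tool_pos: [0.6145, 0.1172, 0.2866]
ee_rot: [2.029, 2.397, -0.002]
ft_force: [-2.2, -0.8, 1.3]
opening: 0.0303
finger_force: 1.2
```

Request:
jog_arm(deltas=[[0,0,0,0],[0,0,0,0],[0,0,0,0],[0,0,0,0],[0,0,0,0],[0,0,0,0]], claw=255, newtons=30)

```text
clock: 3.4
tool_pos: [0.6144, 0.1183, 0.2866]
ee_rot: [2.028, 2.399, -0.002]
ft_force: [-5.2, -2.8, 5.6]
opening: 0.0098
finger_force: 29.6
```

```bash
python3 - <<'E'
from h import *
to(ch(-.171-.177,0,.130),99.95)
E
```

```text
t3.40 grasp [0.6143 0.1181 0.1316] yaw 99.60 tilt 0.070 F [-5.2 -2.8  5.6] open 0.0098 ff 29.6 q [ 0.2   0.43 -0.58  1.64  0.26  1.15 -0.28]
 units [ 0.08 -5.92  0.06] turn -0.006 rows 4.3
```

Request:
jog_arm(deltas=[[0,-0.3,0,0],[0,-0.8,0,0],[0,-1.4,0,0],[0,-2.0,0,0],[0,-2.6,0,0],[0,-3.2,0,0],[0,-3.8,0,0],[0,-4.4,0,0],[0,-5.0,0,0],[0,-5.5,0,0],[0,-5.8,0,0],[0,-5.85,0,0]])

```text
clock: 4.4
tool_pos: [0.4411, 0.0886, 0.2867]
ee_rot: [2.026, 2.396, 0.002]
ft_force: [9.7, -3.7, -6.3]
opening: 0.01
finger_force: 30.1
```

Request:
jog_arm(deltas=[[0,0,0,0],[0,0,0,0]])

```text
clock: 4.57
tool_pos: [0.4415, 0.0886, 0.2866]
ee_rot: [2.027, 2.397, -0.0]
ft_force: [0.8, -6.1, 3.4]
opening: 0.0096
finger_force: 30.9
```

```bash
python3 - <<'E'
from h import *
state()
E
```

```text
t4.57 grasp [0.4418 0.0884 0.1316] yaw 99.57 tilt 0.134 F [ 0.8 -6.1  3.4] open 0.0096 ff 30.9 q [ 0.34  0.07 -0.65  2.05  0.05  1.04 -0.17]
```

Request:
jog_arm(deltas=[[0,0,0,0],[0,0,0,0],[0,0,0,0]], claw=165)

```text
clock: 4.82
tool_pos: [0.4413, 0.0898, 0.2862]
ee_rot: [-2.027, -2.4, -0.0]
ft_force: [-0.3, -0.4, 0.5]
opening: 0.0301
finger_force: 0.0
```

Request:
jog_arm(deltas=[[0,0,-0.4,0],[0,0,-1.0,0],[0,0,-1.8,0],[0,0.4,-2.6,0],[0,1.2,-3.4,0],[0,2.2,-4.0,0],[0,3.2,-4.3,0],[0,3.8,-4.4,0],[0,3.9,-4.4,0],[0,3.9,-4.4,0]])

```text
clock: 5.65
tool_pos: [0.5575, 0.1095, 0.4175]
ee_rot: [-2.025, -2.399, -0.0]
ft_force: [-1.1, 1.0, -0.7]
opening: 0.0299
finger_force: 0.0
```

```bash
python3 - <<'E'
from h import *
state();b=grab('wrist');cv2.imwrite('pics/w2.png',b[:,:,::-1])
L=load('wrist');P=cloud(L,True)
D=P[...,:2]-cc;c,s=np.cos(cy),np.sin(cy);u=D@[c,s];v=D@[-s,c];z=P[...,2]
np.savez('pics/w2c.npz',u=u,v=v,z=z)
# height profile along u at several v
for v0 in(-.1,-.06,-.025,0,.025,.06):
    m=(abs(v-v0)<.004)&(L['d']>0)
    print(v0,[(round(a*1000),round(1000*np.median(z[m&(abs(u-a)<.003)]))) for a in np.arange(-.36,-.13,.006) if (m&(abs(u-a)<.003)).any()])
E
```

```text
t5.65 grasp [0.5572 0.1097 0.2625] yaw 99.66 tilt 0.109 F [-1.1  1.  -0.7] open 0.0299 ff 0.0 q [ 0.29  0.22 -0.64  1.62  0.13  1.35 -0.21]
-0.1 [(-360, 0), (-312, 143), (-306, 144), (-300, 144), (-294, 128), (-258, 128), (-252, 128), (-246, 128), (-240, 104), (-234, 103), (-228, 103), (-222, 103), (-216, 103), (-210, 103), (-204, 103), (-198, 103), (-162, 102), (-156, 103), (-150, 103), (-144, 103), (-138, 103), (-132, 103)]
-0.06 [(-360, 0), (-312, 143), (-306, 144), (-300, 144), (-294, 115), (-288, 103), (-282, 103), (-276, 103), (-270, 103), (-264, 103), (-258, 130), (-252, 129), (-246, 103), (-240, 103), (-234, 103), (-228, 103), (-222, 103), (-216, 103), (-210, 103), (-204, 103), (-186, 103), (-180, 103), (-174, 103), (-168, 103), (-162, 103), (-156, 103), (-150, 103), (-144, 103), (-138, 103), (-132, 153)]
-0.025 [(-360, 0), (-348, 135), (-342, 134), (-312, 143), (-306, 144), (-300, 144), (-294, 117), (-288, 103), (-282, 103), (-276, 103), (-270, 103), (-264, 134), (-258, 136), (-252, 136), (-246, 130), (-240, 103), (-234, 103), (-228, 103), (-222, 103), (-216, 103), (-210, 10
[... 771 characters left out ...]
, 139), (-252, 138), (-246, 128), (-240, 103), (-234, 103), (-228, 103), (-222, 103), (-216, 103), (-210, 134), (-204, 139), (-198, 139), (-192, 136), (-186, 103), (-180, 103), (-174, 103), (-168, 103), (-162, 103), (-156, 103), (-150, 103), (-144, 103), (-138, 103), (-132, 153)]
0.06 [(-360, 0), (-312, 143), (-306, 144), (-300, 144), (-294, 119), (-288, 103), (-282, 103), (-276, 103), (-270, 134), (-264, 138), (-258, 139), (-252, 136), (-246, 103), (-240, 103), (-234, 103), (-228, 103), (-222, 103), (-216, 103), (-210, 136), (-204, 139), (-198, 138), (-192, 134), (-186, 103), (-180, 103), (-174, 103), (-168, 103), (-162, 103), (-156, 103), (-150, 103), (-144, 103), (-138, 103), (-132, 154)]
```

View pics/w2.png

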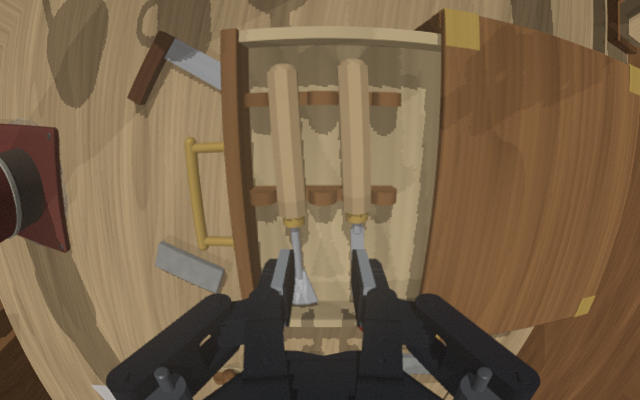

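The drawer is open. The fishtail is in the front notch (handle (283,70)–(292,220), fan blade at (302,285)), and the chisel is in the rear. The battens are at rows 98 and 195. Next I'll refine the v position of the battens and the fishtail axis.

```bash
python3 - <<'E'
from h import *
A=np.load('pics/w2c.npz');u,v,z=A['u'],A['v'],A['z']
for n,u0 in(('fish',-.257),('chisel',-.201)):
    m=(abs(u-u0)<.02)&(z>.131)&(z<.145)&(v>.01)&(v<.2)
    cs=[(v0,(u[m&(abs(v-v0)<.004)].min()+u[m&(abs(v-v0)<.004)].max())/2) for v0 in np.arange(.02,.115,.01) if (m&(abs(v-v0)<.004)).sum()>5]
    p=np.polyfit(*np.array(cs).T,1);print(n,'butt v',np.percentile(v[m],[99,99.9]),'line',p,'u at .044',np.polyval(p,.044),np.array(cs).round(4)[:,1])
m=(u>-.236)&(u<-.222)&(z>.112)&(z<.13)&(v>-.03)&(v<.13)
h,e=np.histogram(v[m],np.arange(-.03,.13,.004));print([(round(a,3),b) for a,b in zip(e,h) if b])
to(ch(-.257,.044,.20),99.95)
E
```

```text
fish butt v [0.14238595 0.14323964] line [-0.04600743 -0.25697556] u at .044 -0.25899988330174667 [-0.2575 -0.2588 -0.2586 -0.2592 -0.2597 -0.2603 -0.261  -0.2613 -0.2615
 -0.2618]
chisel butt v [0.14245223 0.14317246] line [-0.04625372 -0.19953243] u at .044 -0.20156759605436333 [-0.2001 -0.2009 -0.2018 -0.2021 -0.2022 -0.2027 -0.2032 -0.2033 -0.2045
 -0.2045]
[(np.float64(-0.014), np.int64(4)), (np.float64(-0.01), np.int64(65)), (np.float64(-0.006), np.int64(71)), (np.float64(-0.002), np.int64(111)), (np.float64(0.002), np.int64(35)), (np.float64(0.074), np.int64(17)), (np.float64(0.078), np.int64(85)), (np.float64(0.082), np.int64(68)), (np.float64(0.086), np.int64(85))]
t5.70 grasp [0.5563 0.1096 0.2624] yaw 99.67 tilt 0.106 F [ 0.5 -1.3 -0.2] open 0.0302 ff 0.0 q [ 0.29  0.22 -0.64  1.62  0.13  1.35 -0.21]
 units [ 1.53 -0.94  2.08] turn -0.005 rows 2.0
```

```bash
python3 - <<'E'
from h import *
A=np.load('pics/w2c.npz');u,v,z=A['u'],A['v'],A['z']
for n,u0 in(('fish',-.2605),('chisel',-.2035)):
    m=(abs(u-u0)<.008)&(v>.09)&(v<.15)
    print(n,[(round(a,3),round(1000*np.median(z[m&(abs(v-a)<.0015)]))) for a in np.arange(.095,.146,.003) if (m&(abs(v-a)<.0015)).any()])
E
```

```text
fish [(np.float64(0.095), 138), (np.float64(0.098), 138), (np.float64(0.101), 138), (np.float64(0.104), 138), (np.float64(0.107), 138), (np.float64(0.11), 136), (np.float64(0.113), 132), (np.float64(0.116), 103), (np.float64(0.119), 103), (np.float64(0.122), 103), (np.float64(0.125), 103), (np.float64(0.128), 103), (np.float64(0.131), 103), (np.float64(0.134), 129), (np.float64(0.137), 137), (np.float64(0.14), 137), (np.float64(0.143), 137)]
chisel [(np.float64(0.095), 138), (np.float64(0.098), 139), (np.float64(0.101), 139), (np.float64(0.104), 138), (np.float64(0.107), 139), (np.float64(0.11), 138), (np.float64(0.113), 136), (np.float64(0.116), 134), (np.float64(0.119), 103), (np.float64(0.122), 103), (np.float64(0.125), 103), (np.float64(0.128), 103), (np.float64(0.131), 103), (np.float64(0.134), 128), (np.float64(0.137), 137), (np.float64(0.14), 137), (np.float64(0.143), 137)]
```

```bash
python3 - <<'E'
from h import *
to(ch(-.2585,.044,.128),99.95)
E
```

```text
t5.70 grasp [0.5563 0.1096 0.2624] yaw 99.67 tilt 0.106 F [ 0.5 -1.3 -0.2] open 0.0302 ff 0.0 q [ 0.29  0.22 -0.64  1.62  0.13  1.35 -0.21]
 units [ 1.52 -0.98  4.48] turn -0.005 rows 3.5
```

Request:
jog_arm(deltas=[[0.4,-0.3,0.1,0],[0.9,-0.6,0.4,0],[1.3,-0.8,0.8,0],[1.5,-1.0,1.2,0],[1.53,-1.0,1.6,0],[1.53,-1.0,2.0,0],[1.53,-1.0,2.0,0],[1.53,-1.0,2.0,0]], claw=135)

```text
clock: 6.37
tool_pos: [0.5196, 0.1486, 0.3576]
ee_rot: [-2.028, -2.399, 0.002]
ft_force: [0.6, -1.0, 0.1]
opening: 0.0401
finger_force: 0.0
```

```bash
python3 - <<'E'
from h import *
to(ch(-.2585,.044,.128),99.95)
E
```

```text
t6.37 grasp [0.5194 0.1486 0.2026] yaw 99.58 tilt 0.077 F [ 0.6 -1.   0.1] open 0.0401 ff 0.0 q [ 0.24  0.2  -0.67  1.77  0.14  1.22 -0.3 ]
 units [0.04 0.01 2.49] turn -0.006 rows 1.8
```

Request:
jog_arm(deltas=[[0,0,0.3,0],[0,0,0.8,0],[0,0,1.3,0],[0,0,1.7,0],[0,0,2.1,0],[0,0,2.4,0],[0,0,2.49,0],[0,0,2.49,0]])

```text
clock: 7.03
tool_pos: [0.5196, 0.1493, 0.2828]
ee_rot: [-2.027, -2.399, 0.001]
ft_force: [0.1, 0.5, -0.2]
opening: 0.04
finger_force: 0.0
```

Request:
jog_arm(deltas=[[0,0,0,0],[0,0,0,0],[0,0,0,0],[0,0,0,0],[0,0,0,0],[0,0,0,0]], claw=255, newtons=40)

```text
clock: 7.53
tool_pos: [0.5199, 0.1495, 0.2842]
ee_rot: [2.027, 2.399, 0.002]
ft_force: [0.2, 0.1, 5.5]
opening: 0.0232
finger_force: 39.2
```

```bash
python3 - <<'E'
from h import *
state()
E
```

```text
t7.53 grasp [0.5201 0.1496 0.1292] yaw 99.63 tilt 0.073 F [0.2 0.1 5.5] open 0.0232 ff 39.2 q [ 0.22  0.28 -0.66  1.85  0.19  1.08 -0.35]
```

Request:
jog_arm(deltas=[[0,0,-0.2,0],[0,0,-0.6,0],[0,0,-1.2,0],[0,0,-2.0,0],[0,0,-2.8,0],[0,0,-3.5,0],[0,0,-4.1,0],[0,0,-4.5,0],[0,0,-4.6,0],[0,0,-4.6,0]])

```text
clock: 8.37
tool_pos: [0.5197, 0.1494, 0.4222]
ee_rot: [2.027, 2.399, 0.001]
ft_force: [-0.6, 0.6, -2.6]
opening: 0.0232
finger_force: 38.6
```

```bash
python3 - <<'E'
from h import *
to((.64,-.27,.27),102)
# coarse rest fit from the first pictures: tool axes
for n in('top','scene'):
    L=load(n);P=cloud(L);z=P[...,2]
    for nm,c0,hi in(('gouge',(.58,-.33),.06),('knife',(.47,-.35),.06)):
        a=np.radians(13);X=np.array([np.cos(a),np.sin(a)]);Y=np.array([-X[1],X[0]])
        D=P[...,:2]-c0;uu=D@X;vv=D@Y
        m=(abs(uu)<.03)&(abs(vv)<.13)&(z>.036)&(z<hi)
        Q=P[m][:,:2].astype(np.float32)
        if len(Q)<10: continue
        l=cv2.fitLine(Q,cv2.DIST_HUBER,0,.01,.01).ravel();ang=np.degrees(np.arctan2(-l[0],l[1])) if l[1]>0 else np.degrees(np.arctan2(l[0],-l[1]))
        w=vv[m];print(n,nm,len(Q),'yaw',round(float(ang),1),'mean',Q.mean(0),'vrange',w.min(),w.max(),'butt',(Q[w.argmax()]))
E
```

```text
t8.37 grasp [0.5198 0.1494 0.2672] yaw 99.62 tilt 0.062 F [-0.6  0.6 -2.6] open 0.0232 ff 38.6 q [ 0.25  0.16 -0.68  1.68  0.1   1.34 -0.28]
 units [-14.45   1.61  -0.09] turn -0.042 rows 10.5
top gouge 209 yaw 15.5 mean [ 0.5755262 -0.3262621] vrange -0.12884588042981504 0.08519969216537432 butt [ 0.5552831  -0.24826555]
top knife 207 yaw 14.8 mean [ 0.466586   -0.34699374] vrange -0.1127005556584157 0.078059760892599 butt [ 0.45313725 -0.27378002]
scene gouge 238 yaw 14.0 mean [ 0.57969993 -0.33028337] vrange -0.126334711504852 0.07936705820140683 butt [ 0.56542003 -0.2519113 ]
scene knife 217 yaw 14.4 mean [ 0.471605   -0.35049987] vrange -0.11979194185560989 0.07690054968725421 butt [ 0.4492813  -0.27585995]
```

Request:
jog_arm(deltas=[[-0.4,0.05,0,0],[-1.2,0.1,0,0],[-2.2,0.2,0,0],[-3.4,0.35,0,0],[-4.6,0.5,0,0],[-5.8,0.6,0,0],[-7.0,0.75,0,0],[-8.2,0.9,0,0],[-9.4,1.0,0,0],[-10.6,1.15,0,0],[-11.7,1.3,0,0],[-12.6,1.4,0,0]])

```text
clock: 9.37
tool_pos: [0.6239, -0.2207, 0.4192]
ee_rot: [-2.029, -2.396, 0.004]
ft_force: [0.7, -0.0, -1.5]
opening: 0.0236
finger_force: 38.6
```

Request:
jog_arm(deltas=[[-0.8,0.1,0,0],[-1.4,0.15,0,0],[-1.75,0.2,0,0],[-1.85,0.2,0,0],[-1.85,0.2,0,0]])

```text
clock: 9.78
tool_pos: [0.6392, -0.2707, 0.4202]
ee_rot: [-2.027, -2.398, 0.001]
ft_force: [-0.6, -0.2, -2.6]
opening: 0.0231
finger_force: 38.7
```

```bash
python3 - <<'E'
from h import *
state();b=grab('wrist');cv2.imwrite('pics/w3.png',b[:,:,::-1])
L=load('wrist');P=cloud(L,True);z=P[...,2];x=P[...,0];y=P[...,1]
m=(L['d']>0)&(x>.38)&(x<.68)&(y>-.5)&(y<-.2)&(z>.004)&(z<.012)
k,lab,st,_=cv2.connectedComponentsWithStats(((L['d']>0)&(x>.38)&(x<.68)&(y>-.46)&(y<-.22)&(z>.0045)&(z<.05)).astype(np.uint8))
for i in range(1,k):
    if st[i,4]>200:
        Q=P[lab==i];print(st[i],cv2.minAreaRect((Q[:,:2]*1000).astype(np.float32)))
Q=P[m];print('board',cv2.minAreaRect((Q[:,:2]*1000).astype(np.float32)),len(Q),np.median(z[(z<.004)&(z>-.01)]))
E
```

```text
t9.78 grasp [ 0.6389 -0.2706  0.2652] yaw 99.58 tilt 0.116 F [-0.6 -0.2 -2.6] open 0.0231 ff 38.7 q [ 0.62  0.45 -0.42  1.3   0.18  1.43  0.39]
[  155   142   139   142 11990] ((517.6763305664062, -356.42333984375), (191.97047424316406, 193.61993408203125), 13.267900466918945)
board ((515.7695922851562, -338.2504577636719), (195.36660766601562, 124.9430160522461), 14.650737762451172) 5434 -0.00013426466853919128
```

View pics/w3.png

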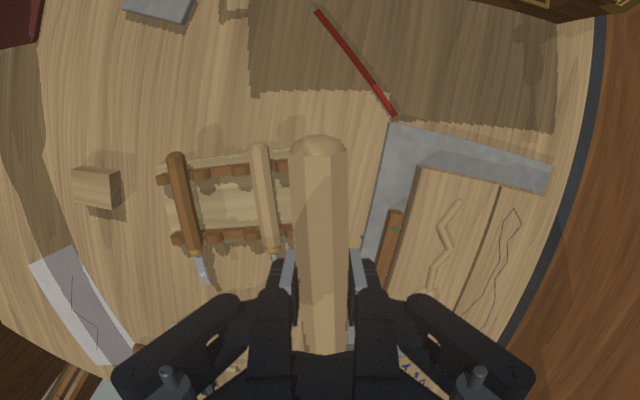

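The rest is seen from its +x side, with the knife at column 185, the gouge at 265 and the free notch between them. The held fishtail hides the board's right edge.

```bash
python3 - <<'E'
from h import *
L=load('wrist');P=cloud(L,True);z=P[...,2]
ok=(L['d']>0)&(L['d']<.6)
def frame(yaw,c=(.521,-.337)):
    a=np.radians(yaw);D=P[...,:2]-c
    return D@[np.cos(a),np.sin(a)],D@[-np.sin(a),np.cos(a)]
u,v=frame(14)
# board long edges: max/min v per u slice on board-level points; tool axes
b=ok&(z>.004)&(z<.012)
for nm,f in(('hi',np.max),('lo',np.min)):
    pts=[]
    for u0 in np.arange(-.09,.06,.006):
        m=b&(abs(u-u0)<.003)&(abs(v)<.075)
        if m.sum()>8: pts.append((u0,np.percentile(v[m],98 if nm=='hi' else 2)))
    pts=np.array(pts);pts=pts[abs(pts[:,1]-np.median(pts[:,1]))<.006];p=np.polyfit(*pts.T,1);print('edge',nm,len(pts),'yaw',14+np.degrees(p[0]),'v0',p[1])
m=b&(u<-.07)&(abs(v)<.05);print('board left edge u',np.percentile(u[m],[.5,2,5]))
for nm,u0 in(('knife',-.056),('gouge',.056)):
    m=ok&(abs(u-u0)<.022)&(z>.036)&(z<.048)&(abs(v)<.09)
    cs=[]
    for v0 in np.arange(-.04,.06,.006):
        k=m&(abs(v-v0)<.003)
        if k.sum()>8: cs.append((v0,(u[k].min()+u[k].max())/2,u[k].max()-u[k].min()))
    cs=np.array(cs);p=np.polyfit(cs[:,0],cs[:,1],1);print(nm,'yaw',14-np.degrees(p[0]),'u@0',p[1],'width',np.median(cs[:,2]),'vmax',np.percentile(v[m],99.5),'ztop',np.percentile(z[m],95))
for v0 in(.044,-.044,.04,-.04):
    m=ok&(abs(v-v0)<.005)
    print(v0,[(round(a*1000),round(1000*np.median(z[m&(abs(u-a)<.002)]))) for a in np.arange(-.1,.07,.004) if (m&(abs(u-a)<.002)).any()])
m=ok&(z>.02)&(z<.035)&(abs(u)<.04)&(abs(v)<.07);h,e=np.histogram(v[m],np.arange(-.07,.07,.004));print([(round(a*1000),int(c)) for a,c in zip(e,h) if c])
E
```

```text
edge hi 18 yaw 14.843411794998932 v0 0.060645470781225064Traceback (most recent call last):
  File "<stdin>", line 15, in <module>
    raise TypeError("expected non-empty vector for x")
TypeError: expected non-empty vector for x
```

```bash
python3 - <<'E'
from h import *
L=load('wrist');P=cloud(L,True);z=P[...,2]
ok=(L['d']>0)&(L['d']<.6)
a=np.radians(14.4);D=P[...,:2]-(.521,-.337);u=D@[np.cos(a),np.sin(a)];v=D@[-np.sin(a),np.cos(a)]
b=ok&(z>.004)&(z<.012)
m=b&(u<-.07)&(abs(v)<.03);print('board left edge u',np.percentile(u[m],[.5,2,5]))
for nm,u0 in(('knife',-.056),('gouge',.056)):
    m=ok&(abs(u-u0)<.022)&(z>.036)&(z<.048)&(abs(v)<.09)
    cs=[]
    for v0 in np.arange(-.04,.06,.006):
        k=m&(abs(v-v0)<.003)
        if k.sum()>8: cs.append((v0,(u[k].min()+u[k].max())/2,u[k].max()-u[k].min()))
    cs=np.array(cs);p=np.polyfit(cs[:,0],cs[:,1],1);print(nm,'yaw',14.4-np.degrees(p[0]),'u@0',p[1],'width',np.median(cs[:,2]),'vmax',np.percentile(v[m],99.5),'ztop',np.percentile(z[m],95))
for v0 in(.044,.04,-.044,-.05,-.038):
    m=ok&(abs(v-v0)<.004)
    print(v0,[(round(a*1000),round(1000*np.median(z[m&(abs(u-a)<.002)]))) for a in np.arange(-.1,.07,.004) if (m&(abs(u-a)<.002)).any()])
for w in((.02,.028),(.028,.036)):
    m=ok&(z>w[0])&(z<w[1])&(abs(u)<.04)&(abs(v)<.07);h,e=np.histogram(v[m],np.arange(-.07,.07,.004));print([(round(a*1000),int(c)) for a,c in zip(e,h) if c])
# batten lands (tops) -> yaw
for s in(1,-1):
    m=ok&(z>.022)&(z<.036)&(abs(v-s*.044)<.012)&(abs(u)<.04)
    Q=P[m][:,:2].astype(np.float32);print(s,len(Q),Q.mean(0) if len(Q) else 0, np.degrees(np.polyfit(u[m],v[m],1)[0])+14.4 if len(Q)>5 else 0, np.median(v[m]))
E
```

```text
board left edge u [-0.18582861 -0.18485773 -0.18296059]
knife yaw 14.604154836909991 u@0 -0.05432960399452667 width 0.024120514732692847 vmax 0.0773694589525746 ztop 0.044700490426213435
gouge yaw 14.519292204583046 u@0 0.05591962086337342 width 0.02356832156858743 vmax 0.07577046064002699 ztop 0.044628064431962676
0.044 [(-92, 30), (-88, 32), (-84, 33), (-80, 32), (-76, 30), (-72, 28), (-68, 37), (-64, 41), (-60, 43), (-56, 44), (-52, 44), (-48, 41), (-44, 33), (-40, 27), (-36, 29), (-32, 32), (-28, 33), (-24, 32), (-20, 30), (-16, 25), (-12, 20), (-8, 20), (-4, 20), (0, 20), (4, 20), (8, 20), (12, 20), (16, 20), (20, 29), (24, 32), (28, 33), (32, 32), (36, 30), (40, 28), (44, 38), (48, 42), (52, 44), (56, 43), (60, 44), (64, 40), (68, 27)]
0.04 [(-92, 30), (-88, 32), (-84, 33), (-80, 32), (-76, 30), (-72, 28), (-68, 38), (-64, 40), (-60, 43), (-56, 44), (-52, 44), (-48, 42), (-44, 34), (-40, 26), (-36, 29), (-32, 32), (-28, 33), (-24, 32), (-20, 30), (-16, 26), (-12, 20), (-8, 20), (-4, 20), (0, 20), (4, 20), (8, 20), (12, 20), (16, 20), (20, 29), (24, 31), (28, 33), (32, 32), (36,
[... 1055 characters left out ...]
64, 39), (-60, 44), (-56, 44), (-52, 43), (-48, 41), (-44, 29), (-40, 13), (-36, 17), (-32, 17), (-28, 22), (-24, 23), (-20, 18), (-16, 23), (-12, 15), (-8, 14), (-4, 13), (0, 16), (4, 14), (8, 17), (12, 15), (16, 11), (20, 19), (24, 20), (28, 22), (32, 19), (36, 23), (40, 26), (44, 37), (48, 40), (52, 44), (56, 44), (60, 44), (64, 40), (68, 28)]
[(-54, 4), (-50, 37), (-46, 45), (-42, 97), (-38, 40), (34, 3), (38, 55), (42, 44), (46, 61), (50, 18)]
[(-54, 3), (-50, 69), (-46, 72), (-42, 92), (-38, 9), (34, 3), (38, 91), (42, 91), (46, 101), (50, 13)]
1 384 [ 0.5123696  -0.29314268] 14.535482012356875 0.044711287582268056
-1 355 [ 0.53290844 -0.37785822] 14.58407443885824 -0.04195302141353764
```

Both batten profiles agree. The land peaks at u = ±28 mm put the free notch at (0.521, -0.337), yaw 14.55°, with tool tops at 44 mm as expected.

```bash
cat >> h.py <<'E'
rc=np.array([.521,-.337]);ry=np.radians(14.55)
def rs(u,v,z):
    return (rc[0]+u*np.cos(ry)-v*np.sin(ry),rc[1]+u*np.sin(ry)+v*np.cos(ry),z)
E
python3 - <<'E'
from h import *
to(rs(0,.004,.10),104.55)
E
```

```text
t9.83 grasp [ 0.6392 -0.2692  0.2657] yaw 99.66 tilt 0.093 F [ 0.   0.3 -2. ] open 0.0233 ff 38.7 q [ 0.62  0.45 -0.42  1.3   0.18  1.43  0.39]
 units [-1.44 -4.27  5.53] turn -0.085 rows 5.1
```

Request:
jog_arm(deltas=[[-0.2,-0.4,0,-0.02],[-0.5,-1.2,0,-0.04],[-0.9,-2.2,0.2,-0.06],[-1.2,-3.2,0.8,-0.085],[-1.4,-4.0,1.6,-0.085],[-1.44,-4.27,2.6,-0.085],[-1.44,-4.27,3.6,-0.085],[-1.44,-4.27,4.5,-0.085],[-1.44,-4.27,5.2,-0.085],[-1.44,-4.27,5.5,-0.085],[-1.44,-4.27,5.5,-0.085],[-1.44,-4.27,5.5,-0.085]])

```text
clock: 10.83
tool_pos: [0.5209, -0.3332, 0.2574]
ee_rot: [1.922, 2.485, 0.001]
ft_force: [0.2, -0.4, -1.7]
opening: 0.0231
finger_force: 38.9
```

```bash
python3 - <<'E'
from h import *
to(rs(0,.004,.0345),104.55)
E
```

```text
t10.83 grasp [ 0.521  -0.3332  0.1024] yaw 104.57 tilt 0.030 F [ 0.2 -0.4 -1.7] open 0.0231 ff 38.9 q [ 0.81  0.42 -0.4   1.69  0.18  1.07  0.62]
 units [ 0.01 -0.03  2.26] turn 0.0 rows 1.6
```

Request:
jog_arm(deltas=[[0,-0.03,0.3,0],[0,-0.03,0.8,0],[0,-0.03,1.3,0],[0,-0.03,1.7,0],[0,-0.03,1.95,0],[0,-0.03,2.1,0],[0,-0.03,2.18,0],[0,-0.03,2.24,0],[0,-0.03,2.24,0],[0,-0.03,2.24,0]])

```text
clock: 11.67
tool_pos: [0.5197, -0.3344, 0.1899]
ee_rot: [1.923, 2.483, 0.0]
ft_force: [-0.4, -0.3, -2.0]
opening: 0.0233
finger_force: 38.9
```

```bash
python3 - <<'E'
from h import *
to(rs(0,.004,.034),104.55)
E
```

```text
t11.67 grasp [ 0.5198 -0.3345  0.0349] yaw 104.49 tilt 0.045 F [-0.4 -0.3 -2. ] open 0.0233 ff 38.9 q [ 0.8   0.49 -0.38  1.74  0.22  0.95  0.59]
 units [0.04 0.02 0.03] turn -0.001 rows 0.0
```

Request:
jog_arm(deltas=[[0.02,0.02,0.04,0],[0.02,0.02,0.07,0],[0.02,0.02,0.07,0]])

```text
clock: 11.92
tool_pos: [0.5201, -0.334, 0.1892]
ee_rot: [1.923, 2.482, -0.001]
ft_force: [-5.9, 1.3, 13.1]
opening: 0.0231
finger_force: 40.4
```

Request:
jog_arm(deltas=[[0,0,0.03,0],[0,0,0.05,0],[0,0,0.05,0]])

```text
clock: 12.17
tool_pos: [0.5206, -0.334, 0.189]
ee_rot: [1.922, 2.482, -0.002]
ft_force: [-8.6, 2.7, 23.1]
opening: 0.023
finger_force: 39.9
```

Request:
jog_arm(deltas=[[0,0,-0.07,0],[0,0,-0.07,0]])

```text
clock: 12.33
tool_pos: [0.5204, -0.3337, 0.1891]
ee_rot: [1.922, 2.482, 0.0]
ft_force: [-2.4, 1.0, 12.0]
opening: 0.0235
finger_force: 40.7
```

Request:
jog_arm(deltas=[[0,0,0,0],[0,0,0,0],[0,0,0,0],[0,0,0,0]], claw=135)

```text
clock: 12.67
tool_pos: [0.5199, -0.3335, 0.1875]
ee_rot: [-1.923, -2.483, -0.0]
ft_force: [0.3, -0.0, -0.6]
opening: 0.0405
finger_force: 0.0
```

Request:
jog_arm(deltas=[[0,0,-0.2,0],[0,0,-0.6,0],[0,0,-1.2,0],[0,0,-2.0,0],[0,0,-2.8,0],[0,0,-3.4,0],[0,0,-4.0,0],[0,0,-4.0,0]])

```text
clock: 13.33
tool_pos: [0.5211, -0.3338, 0.3133]
ee_rot: [1.919, 2.479, 0.001]
ft_force: [0.9, -1.4, 0.5]
opening: 0.0401
finger_force: 0.0
```

```bash
cat > restlook.py <<'E'
from h import *
import sys
state();b=grab('wrist');cv2.imwrite('pics/%s.png'%sys.argv[1],b[:,:,::-1])
L=load('wrist');P=cloud(L,True);z=P[...,2];D=P[...,:2]-rc;c,s=np.cos(ry),np.sin(ry);u=D@[c,s];v=D@[-s,c]
ok=(L['d']>0)&(L['d']<.7)
for nm,u0 in(('knife',-.056),('mid',0),('gouge',.056)):
    m=ok&(abs(u-u0)<.022)&(z>.037)&(z<.05)&(abs(v)<.09);cs=[]
    for v0 in np.arange(-.06,.07,.006):
        k=m&(abs(v-v0)<.003)
        if k.sum()>8: cs.append((v0,(u[k].min()+u[k].max())/2,np.percentile(z[k],90)))
    cs=np.array(cs)
    if len(cs)<4: print(nm,'few');continue
    p=np.polyfit(cs[:,0],cs[:,1],1);q=np.polyfit(cs[:,0],cs[:,2],1);print(nm,'skew deg %.1f u@0 %.4f butt %.4f z0 %.4f slope %.4f'%(-np.degrees(p[0]),p[1],np.percentile(v[m],99.5),q[1],q[0]),len(cs))
E
python3 restlook.py w4
```

```text
t13.33 grasp [ 0.522  -0.3344  0.1583] yaw 104.50 tilt 0.395 F [ 0.9 -1.4  0.5] open 0.0401 ff 0.0 q [ 0.82  0.36 -0.41  1.64  0.15  1.16  0.63]
knife skew deg -1.0 u@0 -0.0552 butt 0.0777 z0 0.0443 slope 0.0009 21
mid skew deg 1.2 u@0 -0.0004 butt 0.0714 z0 0.0442 slope 0.0057 22
gouge skew deg 1.4 u@0 0.0563 butt 0.0756 z0 0.0443 slope 0.0011 21
```

View pics/w4.png

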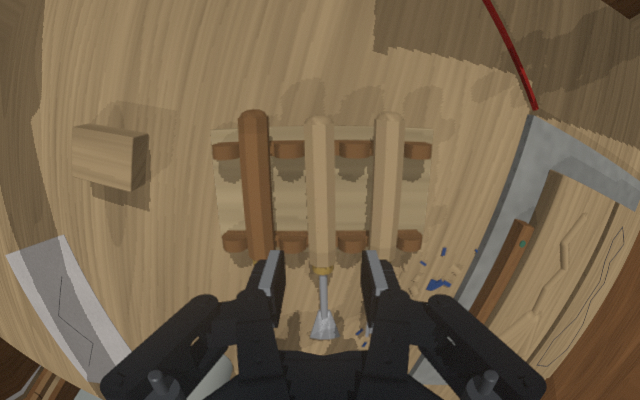

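The fishtail is bedded level in the middle notch at (320,120)–(323,330), blade pointing the same way as its neighbours. Next is the straight gouge at column 388.

```bash
python3 - <<'E'
from h import *
to(rs(.056,.004,.0335),104.55)
E
```

```text
t13.38 grasp [ 0.5213 -0.3341  0.1562] yaw 104.49 tilt 0.277 F [ 0.7 -0.7 -0.6] open 0.0397 ff 0.0 q [ 0.82  0.36 -0.41  1.64  0.15  1.16  0.63]
 units [0.06 1.82 4.09] turn -0.001 rows 3.2
```

Request:
jog_arm(deltas=[[0,0.5,0,0],[0,1.1,0,0],[0,1.6,0.2,0],[0,1.84,0.7,0],[0,1.84,1.3,0],[0,1.84,2.0,0],[0,1.84,2.5,0],[0,1.84,2.5,0],[0,1.84,2.5,0]])

```text
clock: 14.13
tool_pos: [0.5726, -0.3196, 0.2312]
ee_rot: [-1.921, -2.481, 0.001]
ft_force: [-0.6, 0.1, -0.7]
opening: 0.0401
finger_force: 0.0
```

```bash
python3 - <<'E'
from h import *
to(rs(.056,.004,.0335),104.55)
E
```

```text
t14.13 grasp [ 0.5722 -0.3193  0.0762] yaw 104.50 tilt 0.184 F [-0.6  0.1 -0.7] open 0.0401 ff 0.0 q [ 0.74  0.51 -0.39  1.61  0.22  1.06  0.54]
 units [-0.01  0.07  1.42] turn -0.001 rows 1.0
```

Request:
jog_arm(deltas=[[0,0.05,0.3,0],[0,0.05,0.7,0],[0,0.05,1.1,0],[0,0.05,1.35,0],[0,0.05,1.41,0],[0,0.05,1.41,0]])

```text
clock: 14.63
tool_pos: [0.5745, -0.3192, 0.1894]
ee_rot: [-1.922, -2.483, 0.0]
ft_force: [-0.8, 0.7, 0.4]
opening: 0.0397
finger_force: 0.0
```

Request:
jog_arm(deltas=[[0,0,0,0],[0,0,0,0],[0,0,0,0],[0,0,0,0],[0,0,0,0],[0,0,0,0]], claw=255, newtons=40)

```text
clock: 15.13
tool_pos: [0.5751, -0.3194, 0.191]
ee_rot: [1.923, 2.483, 0.0]
ft_force: [0.4, -0.8, 2.4]
opening: 0.023
finger_force: 40.3
```

```bash
python3 - <<'E'
from h import *
state()
E
```

```text
t15.13 grasp [ 0.5752 -0.3194  0.036 ] yaw 104.49 tilt 0.045 F [ 0.4 -0.8  2.4] open 0.0230 ff 40.3 q [ 0.73  0.56 -0.38  1.63  0.24  0.99  0.52]
```

Request:
jog_arm(deltas=[[0,0,-0.2,0],[0,0,-0.6,0],[0,0,-1.3,0],[0,0,-2.3,0],[0,0,-3.4,0],[0,0,-4.5,0],[0,0,-5.6,0],[0,0,-6.6,0],[0,0,-7.3,0],[0,0,-7.7,0],[0,0,-7.7,0]])

```text
clock: 16.05
tool_pos: [0.5751, -0.3193, 0.4253]
ee_rot: [1.92, 2.48, 0.001]
ft_force: [-0.2, -0.4, -1.1]
opening: 0.0231
finger_force: 39.9
```

```bash
python3 - <<'E'
from h import *
c,s=np.cos(cy),np.sin(cy);d=np.array([.5200,.1496])-cc;print('fish grip uv',d@[c,s],d@[-s,c])
to(ch(-.258,.044,.27),99.95)
E
```

```text
fish grip uv -0.2579244351238396 0.04372408679490308
t16.05 grasp [ 0.5758 -0.3197  0.2703] yaw 104.49 tilt 0.287 F [-0.2 -0.4 -1.1] open 0.0231 ff 39.9 q [ 0.75  0.37 -0.42  1.4   0.15  1.4   0.59]
 units [15.62  2.11 -0.04] turn 0.079 rows 11.3
```

Request:
jog_arm(deltas=[[0.4,0.05,0,0],[1.2,0.15,0,0.01],[2.2,0.3,0,0.02],[3.4,0.45,0,0.03],[4.6,0.6,0,0.04],[5.8,0.8,0,0.05],[7.0,0.95,0,0.06],[8.2,1.1,0,0.07],[9.4,1.25,0,0.08],[10.6,1.4,0,0.08],[11.8,1.6,0,0.08],[12.8,1.7,0,0.08]])

```text
clock: 17.05
tool_pos: [0.5264, 0.0685, 0.4195]
ee_rot: [-2.017, -2.405, 0.003]
ft_force: [1.2, 0.4, -2.0]
opening: 0.0233
finger_force: 39.8
```

```bash
python3 - <<'E'
from h import *
to(ch(-.258,.044,.20),99.95)
E
```

```text
t17.05 grasp [0.5259 0.0686 0.2645] yaw 100.03 tilt 0.179 F [ 1.2  0.4 -2. ] open 0.0233 ff 39.8 q [ 0.39  0.13 -0.66  1.7   0.08  1.34 -0.1 ]
 units [2.7  0.28 2.15] turn 0.001 rows 2.5
```

Request:
jog_arm(deltas=[[0.8,0.1,0,0],[1.6,0.2,0,0],[2.2,0.25,0.2,0],[2.6,0.28,0.6,0],[2.7,0.28,1.1,0],[2.7,0.28,1.6,0],[2.7,0.28,2.0,0],[2.7,0.28,2.1,0],[2.7,0.28,2.1,0],[2.7,0.28,2.1,0]])

```text
clock: 17.88
tool_pos: [0.5224, 0.1463, 0.3585]
ee_rot: [-2.021, -2.404, 0.0]
ft_force: [0.4, 0.3, -1.7]
opening: 0.0234
finger_force: 39.8
```

```bash
python3 - <<'E'
from h import *
to(ch(-.258,.044,.132),99.95)
E
```

```text
t17.88 grasp [0.5223 0.1463 0.2035] yaw 99.90 tilt 0.031 F [ 0.4  0.3 -1.7] open 0.0234 ff 39.8 q [ 0.27  0.21 -0.71  1.76  0.15  1.22 -0.3 ]
 units [ 0.13 -0.06  2.38] turn -0.001 rows 1.7
```

Request:
jog_arm(deltas=[[0.13,-0.06,0.3,0],[0.13,-0.06,0.8,0],[0.13,-0.06,1.3,0],[0.13,-0.06,1.7,0],[0.13,-0.06,2.0,0],[0.13,-0.06,2.2,0],[0.13,-0.06,2.3,0],[0.13,-0.06,2.36,0],[0.13,-0.06,2.36,0]])

```text
clock: 18.63
tool_pos: [0.5201, 0.15, 0.2878]
ee_rot: [2.021, 2.405, 0.0]
ft_force: [0.1, -0.3, -0.5]
opening: 0.0231
finger_force: 39.8
```

```bash
python3 - <<'E'
from h import *
to(ch(-.258,.044,.130),99.95)
E
```

```text
t18.63 grasp [0.5201 0.15   0.1328] yaw 99.91 tilt 0.012 F [ 0.1 -0.3 -0.5] open 0.0231 ff 39.8 q [ 0.25  0.28 -0.7   1.84  0.2   1.09 -0.35]
 units [-0.   -0.01  0.09] turn -0.001 rows 0.1
```

Request:
jog_arm(deltas=[[0,0,0.05,0],[0,0,0.09,0],[0,0,0.09,0]])

```text
clock: 18.88
tool_pos: [0.5205, 0.1501, 0.286]
ee_rot: [2.021, 2.404, 0.002]
ft_force: [0.4, 0.0, 2.6]
opening: 0.0229
finger_force: 40.3
```

Request:
jog_arm(deltas=[[0,0,0.03,0],[0,0,0.05,0],[0,0,0.05,0]])

```text
clock: 19.13
tool_pos: [0.5211, 0.1503, 0.2859]
ee_rot: [2.02, 2.402, 0.005]
ft_force: [-0.5, -0.9, 13.5]
opening: 0.0232
finger_force: 41.7
```

Contact. Release, retreat and look.

Request:
jog_arm(deltas=[[0,0,-0.03,0],[0,0,-0.03,0]])

```text
clock: 19.3
tool_pos: [0.5208, 0.1502, 0.2859]
ee_rot: [2.02, 2.403, 0.004]
ft_force: [0.2, -0.8, 8.5]
opening: 0.0232
finger_force: 41.1
```

Request:
jog_arm(deltas=[[0,0,0,0],[0,0,0,0],[0,0,0,0],[0,0,0,0]], claw=135)

```text
clock: 19.63
tool_pos: [0.5198, 0.1499, 0.2841]
ee_rot: [-2.021, -2.405, 0.001]
ft_force: [0.6, 0.0, -0.3]
opening: 0.0402
finger_force: 0.0
```

Request:
jog_arm(deltas=[[0,0,-0.2,0],[0,0,-0.6,0],[0,0,-1.2,0],[0,0,-2.0,0],[0,0,-2.8,0],[-0.4,0,-3.6,0],[-0.9,0.3,-4.2,0],[-1.4,0.7,-4.5,0],[-1.6,0.9,-4.6,0],[-1.6,0.9,-4.6,0],[-1.6,0.9,-4.6,0]])

```text
clock: 20.55
tool_pos: [0.5546, 0.1077, 0.422]
ee_rot: [-2.021, -2.404, 0.0]
ft_force: [-0.5, 0.9, 0.2]
opening: 0.0402
finger_force: 0.0
```

```bash
python3 - <<'E'
from h import *
state();b=grab('wrist');cv2.imwrite('pics/w5.png',b[:,:,::-1])
L=load('wrist');P=cloud(L,True)
D=P[...,:2]-cc;c,s=np.cos(cy),np.sin(cy);u=D@[c,s];v=D@[-s,c];z=P[...,2];ok=L['d']>0
for n,u0 in(('gouge',-.257),('chisel',-.201)):
    m=ok&(abs(u-u0)<.02)&(z>.131)&(z<.145)&(v>-.02)&(v<.128);cs=[]
    for v0 in np.arange(-.015,.115,.008):
        k=m&(abs(v-v0)<.003)
        if k.sum()>8: cs.append((v0,(u[k].min()+u[k].max())/2,np.percentile(z[k],90)))
    cs=np.array(cs);p=np.polyfit(cs[:,0],cs[:,1],1);q=np.polyfit(cs[:,0],cs[:,2],1)
    print(n,len(cs),'skew %.1f u@.04 %.4f butt %.4f z %.4f slope %.4f'%(-np.degrees(p[0]),np.polyval(p,.04),np.percentile(v[m],99.5),np.polyval(q,.04),q[0]))
m=ok&(abs(v-.04)<.04)&(z>.13)&(z<.14)&(u<-.325)&(u>-.37);print('handle u',(u[m].min()+u[m].max())/2)
to(ch(-.346,0,.25),99.95)
E
```

```text
t20.55 grasp [0.5544 0.1078 0.267 ] yaw 99.91 tilt 0.077 F [-0.5  0.9  0.2] open 0.0402 ff 0.0 q [ 0.32  0.21 -0.68  1.62  0.14  1.35 -0.21]
gouge 17 skew 0.0 u@.04 -0.2574 butt 0.1154 z 0.1392 slope 0.0033
chisel 17 skew 2.6 u@.04 -0.1999 butt 0.1149 z 0.1392 slope -0.0002
handle u -0.3375071319809951
t20.60 grasp [0.5539 0.1083 0.2667] yaw 99.97 tilt 0.103 F [ 0.7 -0.6 -0.8] open 0.0400 ff 0.0 q [ 0.32  0.21 -0.68  1.62  0.14  1.35 -0.21]
 units [ 0.09 -3.81  0.56] turn 0.0 rows 2.8
```

View pics/w5.png

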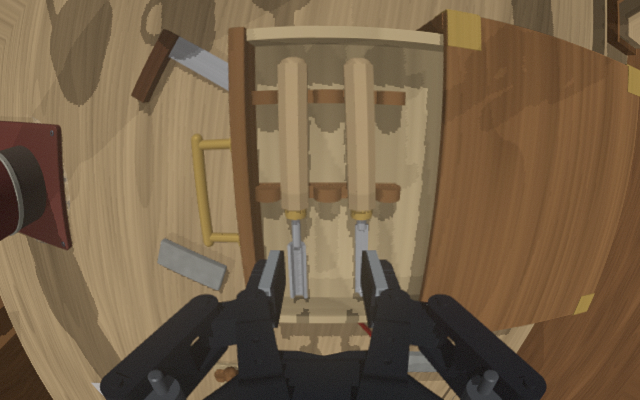

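The straight gouge lies bedded in the front notch ((293,60)–(298,300)), parallel with the chisel and with its blade the same way. Now I'll shut the drawer by its handle.

Request:
jog_arm(deltas=[[0,-0.5,0,0],[0.05,-1.3,0,0],[0.09,-2.2,0,0],[0.09,-3.1,0,0],[0.09,-3.7,0.3,0],[0.09,-3.85,0.9,0],[0.09,-3.85,1.6,0],[0.09,-3.85,1.8,0],[0.09,-3.85,1.8,0],[0.09,-3.85,1.8,0]], claw=165)

```text
clock: 21.43
tool_pos: [0.4405, 0.0907, 0.3685]
ee_rot: [-2.019, -2.405, 0.001]
ft_force: [0.7, -0.8, 0.5]
opening: 0.03
finger_force: 0.0
```

```bash
python3 - <<'E'
from h import *
to(ch(-.346,0,.131),99.95)
E
```

```text
t21.43 grasp [0.4403 0.0908 0.2135] yaw 99.97 tilt 0.057 F [ 0.7 -0.8  0.5] open 0.0300 ff 0.0 q [ 0.41 -0.02 -0.69  1.95 -0.02  1.21 -0.1 ]
 units [0.01 0.02 2.75] turn 0.0 rows 2.0
```

Request:
jog_arm(deltas=[[0,0.05,0.4,0],[0,0.05,0.9,0],[0,0.05,1.4,0],[0,0.05,1.9,0],[0,0.05,2.4,0],[0,0.05,2.7,0],[0,0.05,2.75,0],[0,0.05,2.75,0]])

```text
clock: 22.1
tool_pos: [0.4423, 0.0906, 0.2862]
ee_rot: [-2.021, -2.405, -0.0]
ft_force: [0.9, 0.0, -0.3]
opening: 0.03
finger_force: 0.0
```

Request:
jog_arm(deltas=[[0,0,0,0],[0,0,0,0],[0,0,0,0],[0,0,0,0],[0,0,0,0]], claw=255, newtons=30)

```text
clock: 22.52
tool_pos: [0.4425, 0.0906, 0.287]
ee_rot: [2.02, 2.404, 0.002]
ft_force: [-0.7, 0.7, 6.0]
opening: 0.0097
finger_force: 29.5
```

```bash
python3 - <<'E'
from h import *
to(ch(-.171,0,.1315),99.95)
E
```

```text
t22.52 grasp [0.4428 0.0906 0.132 ] yaw 99.91 tilt 0.102 F [-0.7  0.7  6. ] open 0.0097 ff 29.5 q [ 0.38  0.08 -0.7   2.04  0.06  1.04 -0.17]
 units [0.04 5.77 0.03] turn -0.001 rows 4.2
```

Push gently (slower, to keep the tools bedded).

Request:
jog_arm(deltas=[[0,0.1,0,0],[0,0.3,0,0],[0,0.6,0,0],[0,1.0,0,0],[0,1.4,0,0],[0,1.8,0,0],[0,2.2,0,0],[0,2.6,0,0],[0,3.0,0,0],[0,3.4,0,0],[0,3.8,0,0],[0,4.2,0,0]])

```text
clock: 23.52
tool_pos: [0.567, 0.1122, 0.287]
ee_rot: [2.021, 2.404, 0.001]
ft_force: [-2.6, -0.3, 8.3]
opening: 0.0098
finger_force: 29.8
```

Request:
jog_arm(deltas=[[0,0.4,0,0],[0,0.75,0,0],[0,1.05,0,0],[0,1.3,0,0],[0,1.5,0,0],[0,1.6,0,0],[0,1.65,0,0],[0,1.7,0,0],[0,1.7,0,0]])

```text
clock: 24.27
tool_pos: [0.6149, 0.1207, 0.287]
ee_rot: [-2.02, -2.403, 0.008]
ft_force: [-17.5, -3.6, 18.7]
opening: 0.0096
finger_force: 31.1
```

```bash
python3 - <<'E'
from h import *
to(ch(-.171,0,.1315),99.95)
E
```

```text
t24.27 grasp [0.6141 0.1203 0.132 ] yaw 99.91 tilt 0.332 F [-17.5  -3.6  18.7] open 0.0096 ff 31.1 q [ 0.23  0.45 -0.64  1.63  0.29  1.16 -0.3 ]
 units [ 0.05 -0.02  0.02] turn -0.001 rows 0.0
```

Request:
jog_arm(deltas=[[0,0,0,0],[0,0,0,0],[0,0,0,0],[0,0,0,0]], claw=165)

```text
clock: 24.6
tool_pos: [0.6149, 0.1206, 0.2862]
ee_rot: [-2.02, -2.403, 0.007]
ft_force: [-16.2, -4.0, 12.1]
opening: 0.0298
finger_force: 9.6
```

Request:
jog_arm(deltas=[[0,0,-0.3,0],[0,0,-0.9,0],[0,0,-1.7,0],[0,0,-2.6,0],[0,-0.5,-3.5,0],[0,-1.2,-4.3,0],[0,-1.9,-4.8,0],[0,-2.0,-5.0,0],[0,-2.0,-5.0,0]])

```text
clock: 25.35
tool_pos: [0.557, 0.1106, 0.4383]
ee_rot: [2.019, 2.402, 0.004]
ft_force: [0.4, -0.3, -0.2]
opening: 0.0304
finger_force: 0.0
```

```bash
python3 - <<'E'
from h import *
state();b=grab('wrist');a=grab('scene')
L=load('wrist');P=cloud(L,True)
D=P[...,:2]-cc;c,s=np.cos(cy),np.sin(cy);u=D@[c,s];v=D@[-s,c];z=P[...,2];ok=L['d']>0
for v0 in(-.02,.0,.02):
    m=ok&(abs(v-v0)<.01)&(z>.131)&(z<.138)&(u<-.15)&(u>-.22);print('bar u',u[m].min(),u[m].max())
m=ok&(z>.1)&(z<.142)&(abs(v)<.12)&(u<-.12)&(u>-.2)&(abs(v)>.055);print('front',np.percentile(u[m],[1,10,50]))
m=ok&(abs(z-.155)<.004)&(abs(v)<.12)&(u<-.1)&(u>-.2);print('top edge',np.percentile(u[m],[.5,1,5]))
cv2.imwrite('pics/w6.png',np.hstack([cv2.resize(b,(400,250)),cv2.resize(a[120:320,200:520],(400,250))])[:,:,::-1])
E
```

```text
t25.35 grasp [0.5577 0.1105 0.2833] yaw 99.89 tilt 0.242 F [ 0.4 -0.3 -0.2] open 0.0304 ff 0.0 q [ 0.32  0.21 -0.69  1.59  0.14  1.38 -0.21]
bar u -0.17754361030429755 -0.16622308992061305
bar u -0.17656268008029047 -0.16645118941202303
bar u -0.17666107016362176 -0.16556696806978796
front [-0.13620377 -0.1358659  -0.1352883 ]
top edge [-0.13568955 -0.13549433 -0.13463881]
```

View pics/w6.png

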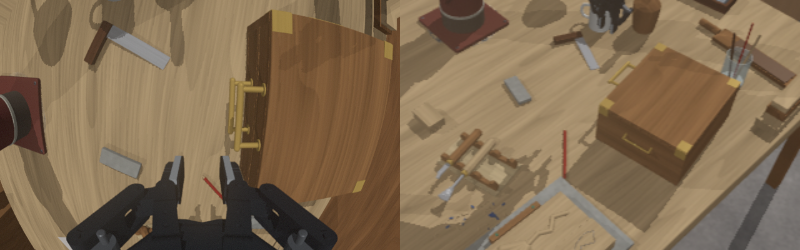

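The drawer is shut: the bar axis is at u = -0.1715 and the front is flush at -0.1355. In the scene view the rest holds the knife and the fishtail, and nothing else has visibly moved.

```bash
python3 -c "
from cell import r
print(r.finish_job())"
```

```text
the job is handed in; nothing more can be done
None
```

The job is done and handed in at about 25 s on the clock: the fishtail gouge is bedded in the rest's middle notch, the straight gouge is in the drawer's front notch, and the drawer is shut flush.

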